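# Work the dial brake of the rotation stage on the optical table

### The job

Check the brake of the rotation stage: swing its lever round by the upright handle, away from the off stop, all the way to its third and last notch, and let go so that the ratchet holds it. Then press the release button on the same stage and keep it down until the lever has sprung back to off, then let the button up and leave it all there. Do not press the similar button on the shutter controller box.

Things in the scene. Friction and masses are not known exactly. Their poses are not given: they have to be found in the camera images.
- brake: rotation stage with dial brake, fixed: black base plate 170 x 130 x 12 mm, aluminium graduated dial 100 mm across (top 40 mm up), over it a flat steel lever turning about the dial's upright axis, with a steel disc 92 mm across and 3 rim teeth (top 62, bolt 69 mm up). Origin: on the dial's axis at the table. x axis: from the dial's axis to the release button (within 0.4 rad of world x); z up
- lever_knob (a point): centre of the top of the lever's upright round black handle: 22 mm in diameter, 50 to 105 mm above the table, 120 mm from the dial's axis. The lever's flat bar (16 mm wide, 56 to 62 mm up) joins it to the axis, so the handle is free to be gripped or pushed from 65 to 105 mm up
- lever (a joint): lever angle, rad, counterclockwise from above. 0 = off, at a stop; at q the handle lies at direction pi - 0.49 + q in the brake's frame. Notches 0.26, 0.52, 0.78 (last), end stop 1.0. Let go between 0.80 and 1.0 it drops back to 0.78 and stays. A spring pulls it to off (2 N at the handle at 0, 5 N at 0.78; teeth add about 1 N). With the button down it swings to 0 within 1 s
- release_top (a point): centre of the top of the brake's release button: plain steel plunger 24 mm in diameter, 68 mm from the dial's axis along the brake's +x (the side away from the lever's handle), top 85 mm above the table when up
- release (a joint): travel of the release button, m: 0 is up, grows as it is pressed straight down, 0.007 is fully down. About 5 mm frees the lever; fully down takes about 6 N, and it springs up again; let up too soon, it catches the lever at an earlier notch. It also dips and pops up by itself by 4 to 5 mm as each tooth of the lever passes
- shutter_key (a joint): travel of the button to be left alone, m: 0 up, 0.006 fully down. A low plain steel button 24 mm in diameter in a black collar, on top of the grey shutter controller box (110 x 90 x 45 mm, button top 63 mm above the table), about 0.2 to 0.4 m to the left or right of the brake

How it is judged:
By the outcome, as a careful person would: the job done as asked, in the order asked, and still so for the second after the job is handed in, with the robot touching nothing.
It also fails if it takes over 42 s, if anything falls off the work surface, if the arm or the gripper's body presses on something with over 40 N, if the wrist force passes 120 N, or if a joint passes its speed limit or range.

### The arm

A 7-joint arm with a two-finger parallel gripper is mounted at the origin on the work surface. World frame = base frame: x ahead of the robot, y to its left, z up, the work surface at z = 0. Lengths are in m, angles in rad, forces in N, time in s.
With the tool pointing down it reaches from about 0.35 to 0.9 m from the base axis. Payload 19.9 kg.
Tool frame: the origin (TCP) lies on the centre line of the jaws, within the pads' length; the fingertips stand 11 mm ahead of it and the grasp point (between the pads) lies 8 mm behind it (bot.tip_extent is the distance from the TCP to the fingertips, in m); z points along the fingers, y is the direction in which the jaws open and shut (so a half turn about z gives the same grasp; the last joint's range is limited). The gripper opens to 85 mm and grips with 20 to 120 N. Pads are 22 mm wide; open, the fingers measure 114 mm over their backs; the gripper's body (76 mm by 85 mm) begins 54 mm behind the grasp point. The pads swing forward as they close: fully open they stand 13 mm farther back than shut.
Start: joints at [1.113, 0.417, -0.01, 1.614, 0.005, 1.111, -0.053], TCP at [0.252, -0.572, 0.242] pointing down, gripper open.
Joint ranges: [-2.81, 2.81], [-0.39, 2.02], [-1.27, 1.25], [0.06, 2.57], [-1.19, 4.33], [0.19, 2], [-2.82, 2.82]. Speed limits (rad/s): [1.89, 1.89, 2.39, 2.39, 3.01, 3.01, 3.01].

### API

Orientations are given as a unit quaternion [x, y, z, w].
In Python, from cell import bot gives the robot as it stands. The module is installed in compiled form; this text tells all that it offers.
- The arm moves only by the tool move_arm, never from a script. Its argument "commands" is a list that holds one entry, the list of rows, each a list of 5 numbers: the shift along the world's x, y, z in mm, then the turn about the world's z in degrees, then the closure, from -1 (fully open) to 1 (shut). In form: [[[x, y, z, yaw, grip], ...]]. A call has 1 to 5 rows; each row is the pose to reach, as a shift and turn from the pose commanded when the call began; what a row does not reach only later rows make up. A row lasts 1/12 s, in which the tool goes at most 41.7 mm and 7.16 degrees, less where a joint would pass 70% of its speed; a pose out of reach is approached as far as the arm can. A call with a gripper value outside its range is refused whole. The fingers move at their own pace and stop on an object; "grip_force" is the grip in N (left out, the last holds). Time passes only in rows, so rows that repeat a pose let the fingers close. It gives the time, the measured TCP pose, the force and the opening at its end, in the units of the state.
- bot.get_state(): the state, without advancing time (a new reading comes with each control period).
- bot.capture(name): name is "scene" or "top" or "wrist"; returns a dict with "img" (420x560x3 uint8, red, green, blue), "fovy" (degrees; the focal length in pixels is half the picture's height over the tangent of half this angle, whatever the lens; pixels are square), "cx", "cy" (the principal point, pixels), "extrinsics" (4x4, takes a point from world to camera coordinates). Camera axes: x right, y down, z forward; pixel columns grow to the right and rows downward; lengths in m; the calibration is good to about 2 mm. A picture is of the moment at which its call begins. There is no depth.
- bot.finish_job(): hands the job in, once; it reports no verdict.
The state is a dict: "clock": time; "q": joint angles; "joint_velocities": joint speeds; "effort": joint torques, N m; "position": TCP position; "tcp_rot": TCP orientation; "force": force on the tool from outside, world axes, zero at the start; "torque": the same for the moment, N m; "grip_width": finger opening in m.
Only numpy, scipy, OpenCV 4.12 (cv2) and the standard library are available. Lean on these libraries where they do the work, as an engineer would, in place of code of your own. Each camera call takes 0.05 s, during which the arm holds its last target. There are 200 camera calls.

## Working session

There is one attempt and no reset: what is moved stays moved. The work goes in short steps, Python scripts to look and compute and a tool call to move; the robot and the scene stay as the last step left them, time stands still between calls to the robot, and variables do not carry over. Pictures are saved under pics/ and viewed, about 8 in all and at most 12, crops included, and the job is handed in when it is done.

Besides the shell and the picture viewer there is one more tool, called in YAML: its name, and indented under it one key for each argument. move_arm: Moves the arm, as the interface text tells. Its arguments: {"type":"object","properties":{"commands":{"type":"array","items":{"type":"array","items":{"type":"array","items":{"type":"number"}}}},"grip_force":{"type":"number"}},"required":["commands"]}

```bash
mkdir -p pics
cat > h.py <<'E'
import numpy as np,cv2
from cell import bot
def cap(n,f):
    c=bot.capture(n); cv2.imwrite('pics/'+f,c['img'][:,:,::-1]); np.savez('pics/'+f+'.npz',**c); return c
def ray(c,u,v,z):
    f=210/np.tan(np.radians(float(c['fovy']))/2); E=np.array(c['extrinsics'])
    d=E[:3,:3].T@np.array([(u-c['cx'])/f,(v-c['cy'])/f,1]); o=-E[:3,:3].T@E[:3,3]
    return o+d*(z-o[2])/d[2]
def proj(c,p):
    f=210/np.tan(np.radians(float(c['fovy']))/2); E=np.array(c['extrinsics'])
    q=E[:3,:3]@np.array(p)+E[:3,3]; return f*q[0]/q[2]+c['cx'],f*q[1]/q[2]+c['cy']
E
python3 - <<'E'
from h import *
a=cap('top','top1.png');b=cap('scene','scene1.png')
for c in(a,b):
    E=np.array(c['extrinsics']);print(-E[:3,:3].T@E[:3,3],E[2,:3],c['fovy'],c['cx'],c['cy'])
cv2.imwrite('pics/both.png',cv2.resize(np.hstack([a['img'],b['img']])[:,:,::-1],None,fx=.71,fy=.71))
print(bot.get_state()['tcp_rot'],bot.tip_extent)
E
```

```text
[0.36810895 0.03047975 0.99678012] [ 0.21110303 -0.00906786 -0.97742175] 45.342576774345645 289.9539296192396 221.624790881263
[ 0.82361572 -0.42687187  0.4928299 ] [-0.42801327  0.69498334 -0.5777567 ] 55.93634879631213 278.7919361380923 213.30425226480023
[ 9.78461641e-01  2.06427911e-01 -1.70437133e-04 -5.53398416e-04] 0.011
```

View pics/top1.png

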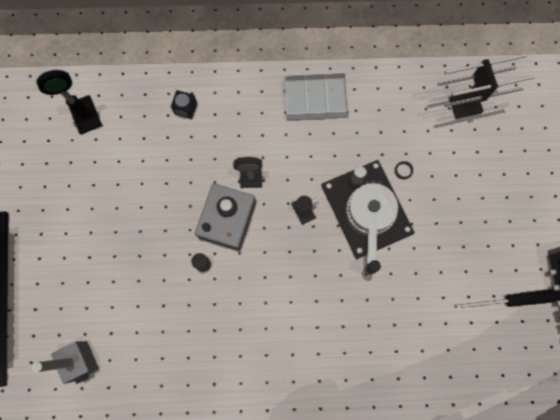

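View pics/scene1.png

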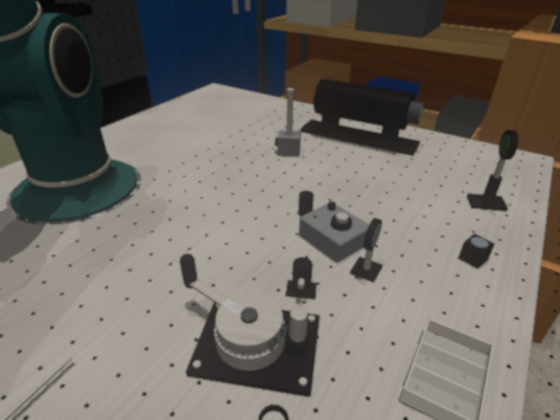

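The top view shows the brake: bolt about (374,206), button about (360,174), handle about (372,267). The shutter box is to its left at (226,215), and there is a small optic at (303,208). I'll measure these points more finely.

Run:
```python
from h import *
a=dict(np.load('pics/top1.png.npz'));b=dict(np.load('pics/scene1.png.npz'))
for n,uv,z in [('bolt',(374,206),.069),('btn',(360,173.5),.085),('knob',(373,267),.105),('shutter',(227,205),.063),('post',(303,202),.06)]:
    p=ray(a,*uv,z);print(n,p.round(4),'in scene',np.round(proj(b,p),1))
C=ray(a,374,206,.069)[:2];B=ray(a,360,173.5,.085)[:2];K=ray(a,373,267,.105)[:2]
d=B-C;print('r btn',np.hypot(*d),'phi',np.arctan2(d[1],d[0]));k=K-C;print('r knob',np.hypot(*k),'q',np.mod(np.arctan2(k[1],k[0])-np.arctan2(d[1],d[0]),2*np.pi)-np.pi+.49)
A=cv2.resize(a['img'][145:295,310:430],None,fx=4,fy=4,interpolation=cv2.INTER_CUBIC)
S=cv2.resize(b['img'][240:390,165:335],None,fx=4,fy=4,interpolation=cv2.INTER_CUBIC)[:,:320*2]
cv2.imwrite('pics/z.png',cv2.resize(np.hstack([A,S]),(800,430))[:,:,::-1]);print(A.shape,S.shape)
```

```text
bolt [ 0.5943 -0.1388  0.069 ] in scene [245.7 311.1]
btn [ 0.6545 -0.1134  0.085 ] in scene [293.2 309.3]
knob [ 0.4738 -0.1232  0.105 ] in scene [184.7 253.8]
shutter [0.6058 0.1413 0.063 ] in scene [339.1 216.8]
post [ 0.6083 -0.0044  0.06  ] in scene [302.1 263.4]
r btn 0.06534350460898534 phi 0.39858982215307337
r knob 0.12146992623252377 q -0.03719051493582071
(600, 480, 3) (600, 640, 3)
```

View pics/z.png

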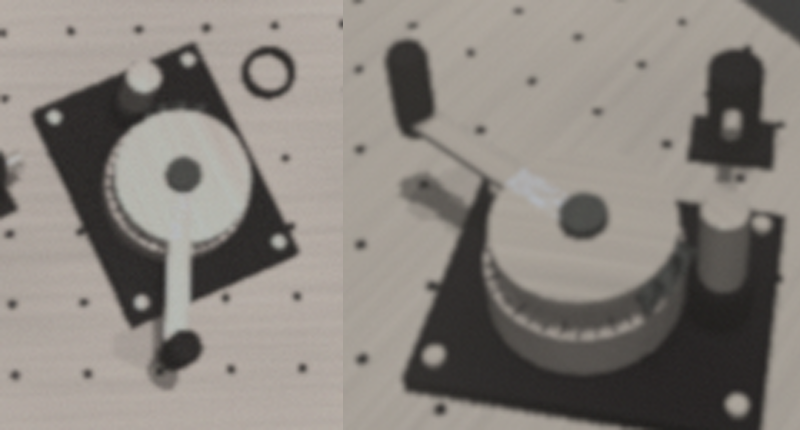

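Run:
```python
from h import *
from scipy.optimize import least_squares
a=dict(np.load('pics/top1.png.npz'));b=dict(np.load('pics/scene1.png.npz'))
P={}
for n,u,w,z in [('bolt',(374.05,206),(249,314.5),.069),('btn',(360.4,171.5),(298.7,312.5),.085),('knob',(375.1,265.7),(187.4,256),.105)]:
    r=least_squares(lambda p:np.r_[np.subtract(proj(a,p),u),np.subtract(proj(b,p),w)],[.55,-.13,.08])
    P[n]=ray(a,*u,z)[:2];print(n,'top',P[n].round(4),'scene',ray(b,*w,z).round(4),'tri',r.x.round(4),r.cost.round(2))
d=P['btn']-P['bolt'];k=P['knob']-P['bolt']
print(np.hypot(*d),np.arctan2(d[1],d[0]),np.hypot(*k),np.arctan2(k[1],k[0])%6.283-3.1416+.49)
```

```text
bolt top [ 0.5943 -0.1389] scene [ 0.6016 -0.1412  0.069 ] tri [ 0.5977 -0.1383  0.0633] 1.39
btn top [ 0.6585 -0.1144] scene [ 0.6634 -0.1142  0.085 ] tri [ 0.6615 -0.1133  0.0825] 1.48
knob top [ 0.476  -0.1271] scene [ 0.4806 -0.1248  0.105 ] tri [ 0.4782 -0.1252  0.1039] 2.31
0.06866741914166777 0.3642784595364074 0.11883644262476763 0.3906888289084487
```

move_arm:
  commands:
    - [[40, 40, 0, 0, -1], [80, 80, 0, -5, -1], [110, 120, 0, -10, -1], [135, 155, 0, -15, -1], [150, 190, 0, -20, -1]]

```text
clock: 0.52
position: [0.3859, -0.4102, 0.2419]
tcp_rot: [1.0, 0.031, -0.0, -0.0]
force: [1.9, -0.7, -0.2]
grip_width: 0.0854
```

move_arm:
  commands:
    - [[15, 40, 0, -3, 0.1], [30, 80, 0, -6, 0.1], [45, 120, 0, -9, 0.1], [55, 160, 0, -9, 0.1], [60, 200, 0, -9, 0.1]]

```text
clock: 0.93
position: [0.445, -0.2111, 0.2421]
tcp_rot: [0.999, -0.045, -0.0, -0.0]
force: [0.7, 0.1, -0.3]
grip_width: 0.0388
```

move_arm:
  commands:
    - [[10, 30, 0, 0, 0.1], [16, 56, 0, 0, 0.1], [16, 56, 0, 0, 0.1], [16, 56, 0, 0, 0.1], [16, 56, 0, 0, 0.1]]

```text
clock: 1.35
position: [0.4602, -0.1578, 0.2421]
tcp_rot: [0.999, -0.045, -0.0, 0.0]
force: [-1.1, -0.4, -0.1]
grip_width: 0.0388
```

Run:
```python
from h import *
c=cap('wrist','w1.png');s=bot.get_state();print(s['position'],s['tcp_rot'],s['grip_width'])
E=c['extrinsics'];print(-E[:3,:3].T@E[:3,3],E[2,:3])
for p in [(.478,-.126,.105),(.597,-.139,.069),(.661,-.114,.085)]:print(proj(c,p))
```

```text
[ 0.46016115 -0.15817143  0.24211425] [ 9.98952014e-01 -4.57693093e-02 -2.06359802e-04  3.76075141e-05] 0.03829912702511149
[ 0.52611038 -0.16450775  0.37301863] [-0.26355724  0.02359357 -0.96435519]
(np.float64(245.31956002115146), np.float64(191.29881117587402))
(np.float64(247.87098247858842), np.float64(60.16551822899322))
(np.float64(206.94878686553884), np.float64(-25.257532787123694))
```

View pics/w1.png

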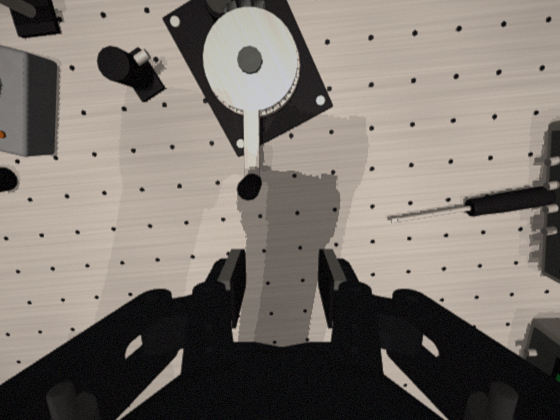

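move_arm:
  commands:
    - [[20, 30, 0, 0, 0.1], [20, 30, 0, 0, 0.1], [20, 30, -30, 0, 0.1], [20, 30, -60, 0, 0.1], [20, 30, -90, 0, 0.1]]

```text
clock: 1.82
position: [0.4804, -0.1283, 0.1513]
tcp_rot: [0.999, -0.046, 0.0, 0.0]
force: [1.0, -1.2, 0.3]
grip_width: 0.0386
```

Run:
```python
from h import *
c=cap('wrist','w2.png');s=bot.get_state();print(s['position'],s['tcp_rot'],s['grip_width'])
for p in [(.4795,-.128,.105),(.597,-.139,.069)]:print(proj(c,p))
```

```text
[ 0.47771522 -0.12775733  0.14600316] [ 9.98941838e-01 -4.58888039e-02 -3.00857268e-03 -6.07901943e-04] 0.03804306101139186
(np.float64(279.9868182765123), np.float64(241.375609782011))
(np.float64(280.08896685469426), np.float64(55.36191460400468))
```

View pics/w2.png

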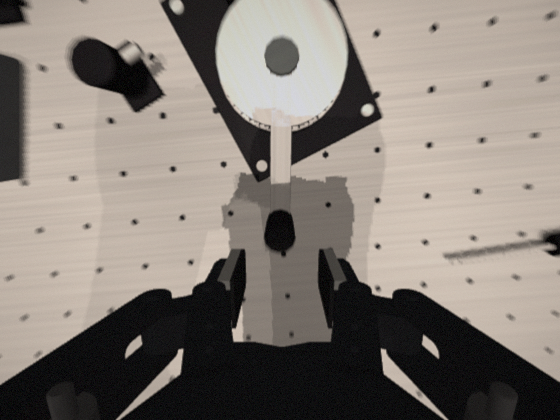

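move_arm:
  commands:
    - [[2, 0, -20, 0, 0.1], [2, 0, -40, 0, 0.1], [2, 0, -60, 0, 0.1], [2, 0, -70, 0, 0.1], [2, 0, -70, 0, 0.1]]

```text
clock: 2.28
position: [0.4815, -0.1278, 0.081]
tcp_rot: [0.999, -0.046, -0.001, -0.0]
force: [-0.4, 0.6, -0.5]
grip_width: 0.0388
```

move_arm:
  commands:
    - [[-1, -12, 0, 5.7, 0.1], [-0.5, -24, 0, 11.5, 0.1], [1, -35.5, 0, 17.2, 0.1], [3.5, -47, 0, 23, 0.1], [7.5, -58.5, 0, 28.6, 0.1]]

```text
clock: 2.7
position: [0.4904, -0.1861, 0.0837]
tcp_rot: [0.979, 0.205, 0.0, -0.0]
force: [0.8, 6.8, -1.0]
grip_width: 0.0382
```

move_arm:
  commands:
    - [[5, -11, 0, 5.7, 0.1], [11, -21, 0, 11.5, 0.1], [18, -31, 0, 17.2, 0.1], [25.5, -39.5, 0, 23, 0.1], [32, -45.5, 0, 27, 0.1]]

```text
clock: 3.12
position: [0.5224, -0.2319, 0.0837]
tcp_rot: [0.904, 0.428, 0.0, -0.0]
force: [-2.5, 7.8, 0.7]
grip_width: 0.0387
```

Run:
```python
from h import *
c=cap('wrist','w3.png');a=cap('top','top3.png');s=bot.get_state();print(s['position'],s['force'],s['tcp_rot'],s['grip_width'])
cv2.imwrite('pics/m3.png',np.hstack([c['img'][:,80:480],cv2.resize(a['img'][140:300,300:450],(394,420))])[:,:,::-1])
```

```text
[ 0.52250835 -0.23226962  0.08349057] [-4.13298724  3.48774462  4.86207607] [9.04630750e-01 4.26196167e-01 1.23700392e-04 1.33449568e-04] 0.038335768620092955
```

View pics/m3.png

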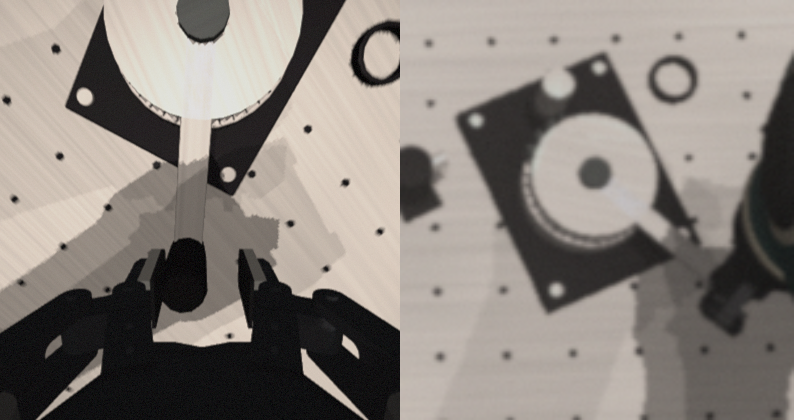

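```bash
cat > q.py <<'E'
from h import *
import sys
def q(c,bolt,bar,z=.062,phi=.365):
    d=ray(c,*bar,z)-ray(c,*bolt,.069); print(ray(c,*bolt,.069).round(4),'q',np.arctan2(d[1],d[0])%6.2832-phi-np.pi+.49)
E
python3 - <<'E'
from q import *
c=dict(np.load('pics/w3.png.npz')); q(c,(203+80,14),(190.5+80,220)); q(c,(203+80,14),(196+80,125))
a=dict(np.load('pics/top3.png.npz')); s=150/394; q(a,(300+594*s-400*s,140+173*160/420),(300+(665-400)*s,140+237*160/420))
w=dict(np.load('pics/w1.png.npz')); q(w,(249.5,59.5),(251,150))
E
```

```text
[ 0.5969 -0.1418  0.069 ] q 0.9394334820429895
[ 0.5969 -0.1418  0.069 ] q 0.9350454557966212
[ 0.5945 -0.1385  0.069 ] q 0.9326681698318848
[ 0.5974 -0.1406  0.069 ] q 0.013952917762499295
```

move_arm:
  commands:
    - [[-6, 6, 0, -4, 0.1], [-12, 12, 0, -8, 0.1], [-17, 17, 0, -12, 0.1], [-17, 17, 0, -12, -0.3], [-17, 17, 0, -12, -0.3]]

```text
clock: 3.63
position: [0.5052, -0.2146, 0.0833]
tcp_rot: [0.944, 0.329, 0.0, 0.001]
force: [-0.5, 0.2, -0.2]
grip_width: 0.0555
```

move_arm:
  commands:
    - [[0, 0, 0, 0, -0.3], [0, 0, 20, 0, -0.3], [0, 0, 50, 0, -0.3], [0, 0, 80, 0, -0.3], [0, 0, 110, 0, -0.3]]

```text
clock: 4.05
position: [0.505, -0.2145, 0.1938]
tcp_rot: [0.944, 0.329, -0.0, -0.0]
force: [-0.3, 0.2, 0.4]
grip_width: 0.0552
```

Run:
```python
from h import *
c=cap('wrist','w4.png');s=bot.get_state();print(s['position'],s['force'],s['tcp_rot'],s['grip_width'])
```

```text
[ 0.50725973 -0.21523204  0.19950694] [ 2.67714773 -0.03234017  8.73256979] [0.94415185 0.32949324 0.00244718 0.0023448 ] 0.05532088184689607
```

View pics/w4.png

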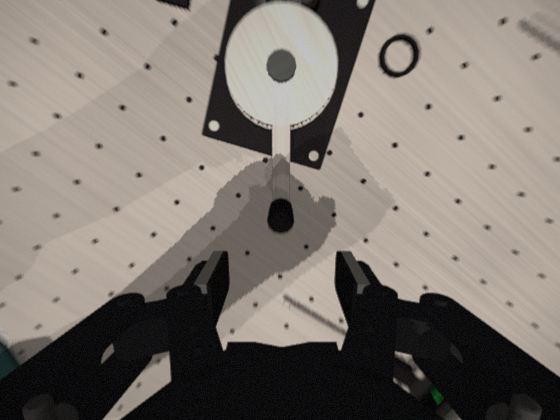

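move_arm:
  commands:
    - [[32, 20, 6, -7, 0.2], [64, 40, 6, -14, 0.6], [96, 60, 6, -21, 1], [128, 80, 6, -28, 1], [156, 100, 6, -34, 1]]

```text
clock: 4.52
position: [0.6629, -0.1135, 0.1982]
tcp_rot: [0.999, 0.036, 0.0, 0.0]
force: [-0.1, -0.9, 0.5]
grip_width: -0.0001
```

move_arm:
  commands:
    - [[0, 0, 0, 0, 1], [0, 0, 0, 0, 1], [0, 0, 0, 0, 1]]

```text
clock: 4.77
position: [0.6608, -0.1148, 0.1979]
tcp_rot: [0.999, 0.039, -0.0, 0.0]
force: [0.2, -0.9, 0.8]
grip_width: 0.0002
```

Run:
```python
from q import *
q(dict(np.load('pics/w4.png.npz')),(281,65.5),(281,150))
c=cap('wrist','w5.png');s=bot.get_state();print(s['position'],s['force'],s['tcp_rot'],s['grip_width'])
print(proj(c,(.661,-.1145,.085)),proj(c,(.597,-.1405,.069)))
```

```text
[ 0.5982 -0.14    0.069 ] q 0.7949825222697526
[ 0.66049829 -0.11539631  0.19811996] [ 0.31924277 -1.06536684 -0.19421338] [ 9.99250114e-01  3.87181391e-02 -2.62221608e-04  2.14001142e-04] 0.00022183187476372692
(np.float64(280.4604931753173), np.float64(212.75667547360862)) (np.float64(301.8208765269336), np.float64(272.92953367310395))
```

View pics/w5.png

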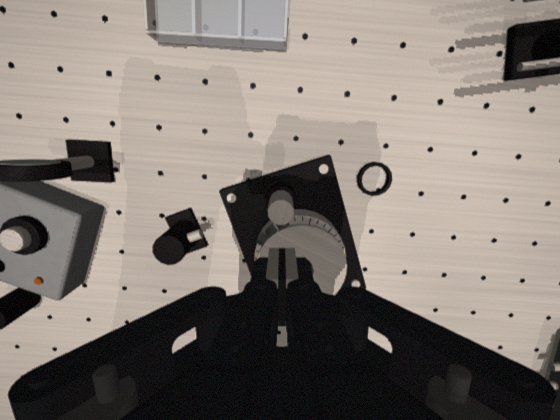

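move_arm:
  commands:
    - [[0, 0, -30, 0, 1], [0, 0, -60, 0, 1], [0, 0, -85, 0, 1], [0, 0, -95, 0, 1], [0, 0, -95, 0, 1]]

```text
clock: 5.23
position: [0.6594, -0.1152, 0.1013]
tcp_rot: [0.999, 0.038, -0.002, -0.0]
force: [-0.2, 0.1, 0.5]
grip_width: 0.0002
```

move_arm:
  commands:
    - [[0, 0, -4, 0, 1], [0, 0, -8, 0, 1], [0, 0, -11, 0, 1], [0, 0, -13, 0, 1], [0, 0, -13, 0, 1]]

```text
clock: 5.65
position: [0.6618, -0.1145, 0.0914]
tcp_rot: [0.999, 0.039, 0.001, 0.0]
force: [2.0, -1.1, 4.1]
grip_width: 0.0004
```

move_arm:
  commands:
    - [[0, 0, -1, 0, 1], [0, 0, -1, 0, 1], [0, 0, -1.5, 0, 1], [0, 0, -1.5, 0, 1], [0, 0, -1.5, 0, 1]]

```text
clock: 6.07
position: [0.6614, -0.1143, 0.0891]
tcp_rot: [0.999, 0.039, 0.0, 0.0]
force: [3.8, -2.0, 5.7]
grip_width: -0.0003
```

move_arm:
  commands:
    - [[0, 0, 0, 0, 1], [0, 0, 0, 0, 1], [0, 0, 0, 0, 1], [0, 0, 0, 0, 1], [0, 0, 0, 0, 1]]

```text
clock: 6.48
position: [0.6614, -0.1143, 0.0891]
tcp_rot: [0.999, 0.039, 0.0, 0.0]
force: [3.2, -1.4, 4.6]
grip_width: 0.0
```

move_arm:
  commands:
    - [[0, 0, 0, 0, 1], [0, 0, 0, 0, 1], [0, 0, 0, 0, 1], [0, 0, 0, 0, 1], [0, 0, 0, 0, 1]]

```text
clock: 6.9
position: [0.6614, -0.1143, 0.0891]
tcp_rot: [0.999, 0.039, 0.0, 0.0]
force: [3.3, -1.9, 4.9]
grip_width: -0.0002
```

Run:
```python
from h import *
a=cap('top','top6.png');b=cap('scene','scene6.png');s=bot.get_state();print(s['position'],s['force'])
cv2.imwrite('pics/m6.png',np.hstack([cv2.resize(a['img'][140:300,300:450],(394,420)),cv2.resize(b['img'][220:390,150:312],(400,420))])[:,:,::-1])
```

```text
[ 0.66137259 -0.11434191  0.08910751] [ 4.83934227 -1.22381154  6.01619633]
```

View pics/m6.png

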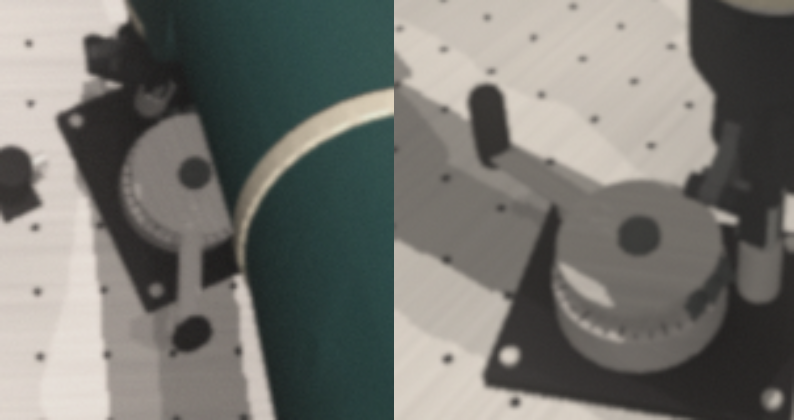

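Run:
```python
from h import *
for n,(x,y,w,h) in [('scene',(178,250,20,36)),('top',(362,258,20,20))]:
    i,j=[np.load(f'pics/{n}{k}.png.npz')['img'][:,:,1] for k in(1,6)]
    # dark handle centroid, first v now
    for m in (i,j):
        r=m[y-6:y+h+6,x-6:x+w+6]; k=cv2.moments((r<55).astype(np.uint8),True);print(n,k['m00'],k['m10']/k['m00'],k['m01']/k['m00'])
```

```text
scene 298.0 16.114093959731544 25.083892617449663
scene 216.0 16.15740740740741 27.71759259259259
top 153.0 13.418300653594772 12.320261437908497
top 169.0 13.650887573964496 11.727810650887575
```

move_arm:
  commands:
    - [[0, 0, 0, 0, 1], [0, 0, 0, 0, 1], [0, 0, 0, 0, 1], [0, 0, 0, 0, 1], [0, 0, 0, 0, 1]]

```text
clock: 7.42
position: [0.6614, -0.1143, 0.0891]
tcp_rot: [0.999, 0.039, 0.0, 0.0]
force: [3.8, -0.8, 5.4]
grip_width: 0.0001
```

The handle is back within about 0.5 px of its start in the top view (one notch would be about 15 px), so I'm lifting off the button.

move_arm:
  commands:
    - [[0, 0, 5, 0, 1], [0, 0, 12, 0, 1], [0, 0, 40, 0, 1], [0, 0, 75, 0, 1], [0, 0, 110, 0, 1]]

```text
clock: 7.83
position: [0.6599, -0.1139, 0.1997]
tcp_rot: [0.999, 0.039, -0.001, -0.0]
force: [0.7, -0.2, 0.3]
grip_width: -0.0003
```

move_arm:
  commands:
    - [[0, -40, 20, 0, 1], [0, -80, 20, 0, 1], [0, -120, 20, 0, 1], [0, -160, 20, 0, 1], [0, -200, 20, 0, 1]]

```text
clock: 8.25
position: [0.6602, -0.3159, 0.2192]
tcp_rot: [0.999, 0.039, -0.0, -0.0]
force: [0.0, 0.1, 0.5]
grip_width: -0.0001
```

move_arm:
  commands:
    - [[0, -40, 0, 0, 1], [0, -60, 0, 0, 1], [0, -60, 0, 0, 1], [0, -60, 0, 0, 1], [0, -60, 0, 0, 1]]

```text
clock: 8.67
position: [0.661, -0.373, 0.2187]
tcp_rot: [0.999, 0.039, -0.0, -0.001]
force: [-0.5, 0.8, 0.8]
grip_width: -0.0001
```

Run:
```python
from h import *
a=cap('top','top7.png');b=cap('scene','scene7.png');s=bot.get_state();print(s['position'],s['force'],s['clock'])
cv2.imwrite('pics/m7.png',np.hstack([cv2.resize(a['img'][140:300,300:450],(394,420)),cv2.resize(b['img'][220:390,150:312],(400,420))])[:,:,::-1])
```

```text
[ 0.66137064 -0.37258686  0.21903251] [-0.30580438  0.28873827  0.38186266] 8.7667
```

View pics/m7.png

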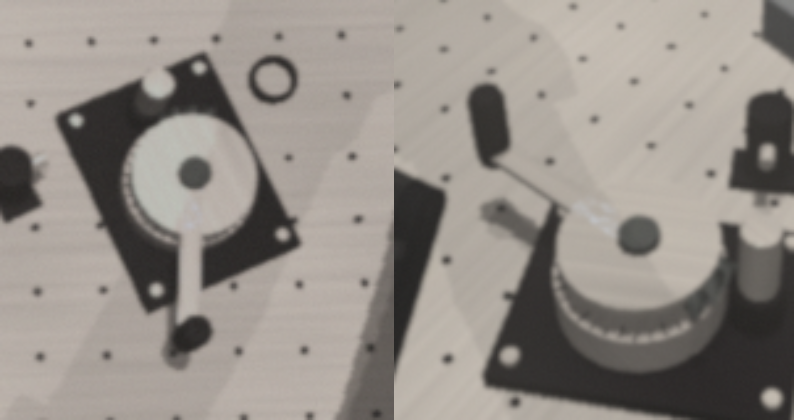

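The lever is at off with the handle at its starting pixels, the button is up, and the arm is clear of everything. I'm handing the job in.

```bash
python3 -c "
from cell import bot
print(bot.finish_job())"
```

```text
the job is handed in; nothing more can be done
None
```

The brake check is done and handed in at about 8.8 s of the 42 s allowed.

- **Lever out:** I straddled the handle with part-open jaws and swung the lever to about 0.94 rad. I then backed off and lifted clear. With nothing touching it, the lever read 0.79 rad, so the ratchet was holding it at the last notch (0.78).
- **Release:** I pressed the stage's release button about 7 mm, at 5–6 N, and kept it down for about 1.8 s. I let it up only after the images showed the lever back at off.
- **Last checks:** With the button still down, the handle was within about 0.6 px of its starting place in the top view. The final pictures, judged by eye, show the lever still at off and the button up. The arm is clear and the wrist force is near zero. I did not go near the shutter controller's button.
- **Disagreements:**
  - The scene camera placed points 5–7 mm from where the top camera did. The wrist camera settled the positions.
  - While the button was down, the handle's dark patch in the scene view sat about 2.6 px lower than at the start. I put this down to the arm's shadow changing the mask, since the top view showed no such shift.

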